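# Index the drilling jig one slot and hold its pin home

### The arm

A 6-joint arm with a two-finger parallel gripper is mounted at the origin on the work surface. World frame = base frame: x ahead of the robot, y to its left, z up, the work surface at z = 0. Lengths are in m, angles in rad, forces in N, time in s.
With the tool pointing down it reaches from about 0.3 to 0.875 m from the base axis. Payload 6.4 kg.
Tool frame: the origin (TCP) lies midway between the tips of the shut fingers; the grasp point (between the pads) lies 19 mm behind it; y points along the fingers, z is the direction in which the jaws open and shut, and the axes are right-handed (so a half turn about y gives the same grasp; the last joint's range is limited). The gripper opens to 88 mm and grips with 3 to 60 N. Pads are 18 mm wide; open, the fingers measure 123 mm over their backs; the gripper's body (75 mm by 187 mm) begins 45 mm behind the grasp point.
Start: joints at [-1.466, 0.181, 1.607, -0, 1.354, -0.206], TCP at [0.176, -0.547, 0.239] pointing down, gripper open.
Joint ranges: [-2.99, 2.99], [-0.89, 2.07], [0.3, 2.58], [-1.14, 4.28], [0, 2.63], [-3.12, 3.12]. Speed limits (rad/s): [2.57, 2.57, 3.01, 3.14, 3.14, 3.14].

### API

Orientations are given as a unit quaternion [x, y, z, w].
In Python, from station import readout, vision, order gives the robot as it stands.
- The arm moves only by the tool apply_moves, never from a script. Its argument "deltas" is a list of rows, each a list of 7 numbers: the shift along the tool's x, y, z in mm, then the turn, a rotation vector about the tool's x, y, z in rad, then the finger opening in mm, from 0 to 88.1. In form: [[x, y, z, ax, ay, az, hand], ...]. A call has 1 to 20 rows; each row is the pose to reach, as a shift and turn from the pose commanded when the call began, along the tool's axes at that moment; what a row does not reach only later rows make up. A row lasts 1/12 s, in which the tool goes at most 41.7 mm and 7.16 degrees, less where a joint would pass 70% of its speed; a pose out of reach is approached as far as the arm can. A call with a gripper value outside its range is refused whole. The fingers move at their own pace and stop on an object; "force" is the grip in N (left out, the last holds). Time passes only in rows, so rows that repeat a pose let the fingers close. It gives the time, the measured TCP pose, the force and the opening at its end, in the units of the state.
- readout.get_obs(): the state, without advancing time (a new reading comes with each control period).
- vision.capture(name): name is "side" or "top" or "wrist"; returns (picture, depth): 420x560x3 uint8, red, green, blue; 420x560 float32, m along the optical axis (not along the pixel's ray), 0 where there is no reading.
- vision.camera_info(name): a dict with "vfov" (degrees; the focal length in pixels is half the picture's height over the tangent of half this angle, whatever the lens; pixels are square), "cx", "cy" (the principal point, pixels), "pose" (4x4, takes a point from camera to world coordinates); the wrist camera has in their place "hand_eye" (4x4, takes a point from camera to tool coordinates, whose origin is the TCP and whose axes are the tool frame's). Camera axes: x right, y down, z forward; pixel columns grow to the right and rows downward; lengths in m; the calibration is good to about 2 mm. A picture is of the moment at which its call begins: read the wrist's pose just before it. camera_info takes no time and is no camera call.
- order.hand_in(): hands the job in, once; it reports no verdict.
Trained networks look in the newest picture that a camera, given by its name, has taken for a name from the list of things; names that differ only in an ending like _2 or _b are one class to them, and where a whole thing is asked for, a point or a joint stands for the part that bears it (a point fixed in the world has none). Each returns a list of dicts, best first, with "confidence" (0 to 1); they miss things now and then, are a little off and sometimes report something else, mostly with a low value. They report only what shows in the picture. A call takes as long as a camera call.
- vision.spot_in(camera, query): "centre" ([row, column] in pixels, amid what is visible of it).
The state is a dict: "time_s": time; "qpos": joint angles; "qvel": joint speeds; "joint_efforts": joint torques, N m; "tool_pos": TCP position; "orientation": TCP orientation; "wrist_force": force on the tool from outside, world axes, zero at the start; "wrist_torque": the same for the moment, N m; "grip_width": opening from 0.0 (shut) to 1.0 (fully open).
Only numpy, scipy, OpenCV 4.12 (cv2) and the standard library are available. Lean on these libraries where they do the work, as an engineer would, in place of code of your own. Each camera call takes 0.05 s, during which the arm holds its last target.

### The job

Step the drilling jig on for the next hole: swing the stop on the green-marked side right out of the way (about a quarter turn), pull up the blue lock plunger, slide the carriage to the very next slot towards the green marker and let the pin in there. Then press the knob down until the pin is fully home and finish like that, still holding the knob fully down. Leave the stop on the red side across the rail and the other things on the bench alone.

Things in the scene. Friction and masses are not known exactly. Their poses are not given: they have to be found in the camera images.
- jig: Indexing jig, fixed to the bench: grey base board 270 (x) x 540 (y) x 20 mm with an aluminium ladder rail along its y axis (five slots, one every 50 mm, the middle one at y = 0; rail top 38 mm above the bench). Origin on the bench (z = 0), under the middle slot; jig +x points away from the robot, +y to the robot's left, turned by the jig's yaw. A wooden bridge with a brass drill bush stands on its far side (x 86 to 150, y -25 to 25, up to 100 mm above the bench).
- carriage (a joint): Dark wooden carriage that slides along the rail and carries a wood strip, m along jig +y; 0 with its pin in the middle slot, where it starts; the neighbouring slots are at +0.05 and -0.05. Needs about 2 N to slide once the pin is out.
- carriage_mid (a point): Centre of the carriage's top face (56 mm above the bench), on the plunger's axis. The carriage body is 100 x 100 mm; on its far side it widens into the strip's tray (x 82 to 128, y -110 to 110).
- plunger (a joint): Lock plunger on the carriage, height of the pin in m above fully home (0 = fully home, 0.028 = pulled all the way). Its spring lets it rest by itself at about 0.007: pin in the slot but the knob still 7 mm proud. 500 N/m both ways: pressing it fully home takes about 4 N, lifting it to 0.022 about 8 N. The pin clears the rail above 0.016, and has about 1.5 mm of play in a slot (its tip is round).
- knob: Blue round plunger knob with a white spot, 32 mm in diameter, 30 mm high, axis vertical. Origin at the centre of its underside, 70 mm above the bench when fully home, 77 mm at rest; under it a 28 mm boss reaches 68 mm. It does not turn.
- knob_top (a point): Centre of the knob's top face, 30 mm above its origin.
- stop_left (a joint): Swing stop beside the carriage at the jig's +y side, rad: 0 = its steel arm (14 mm wide, 14 mm high, 90 mm long from the pivot, top 55 mm above the bench) points along jig +x across the rail and blocks the carriage; it grows as the arm swings outward, away from the carriage, in the horizontal plane, to 1.6 (arm along jig +y). It stays where it is left; below about 0.8 it may still block.
- stop_left_post (a point): Centre of the top of that stop's upright orange grip post, 16 mm in diameter, standing on the arm from 55 to 90 mm above the bench, 60 mm from the pivot axis.
- stop_left_pivot (a point): Point on that stop's vertical pivot axis, 55 mm above the bench (fixed to the jig).
- stop_right (a joint): Swing stop beside the carriage at the jig's -y side, rad: 0 = its steel arm (14 mm wide, 14 mm high, 90 mm long from the pivot, top 55 mm above the bench) points along jig +x across the rail and blocks the carriage; it grows as the arm swings outward, away from the carriage, in the horizontal plane, to 1.6 (arm along jig -y). It stays where it is left; below about 0.8 it may still block.
- stop_right_post (a point): Centre of the top of that stop's upright orange grip post, 16 mm in diameter, standing on the arm from 55 to 90 mm above the bench, 60 mm from the pivot axis.
- stop_right_pivot (a point): Point on that stop's vertical pivot axis, 55 mm above the bench (fixed to the jig).
- green_marker: Green disc, 40 mm in diameter, 8 mm thick, fixed on the jig's base beyond one end of the rail (jig y about +205 or -205 mm); marks the side to feed to. Origin at the centre of its underside.
- red_marker: Red disc, 40 mm in diameter, 8 mm thick, fixed on the jig's base beyond one end of the rail (jig y about +205 or -205 mm); marks the side not to feed to. Origin at the centre of its underside.
- sanding_block: Bystander to leave alone (sizes in mm): cork block 40 x 65 x 25, loose on the jig's base.
- offcut: Bystander to leave alone (sizes in mm): small wood offcut 50 x 28 x 18, loose on the jig's base.
- peg_board: Bystander to leave alone (sizes in mm): wood block 110 x 130 x 22 with twelve upright dowels, 67 high in all.
- strip_a: Bystander to leave alone (sizes in mm): drilled wood strip 200 x 30 x 10.
- strip_b: Bystander to leave alone (sizes in mm): drilled wood strip 200 x 30 x 10.
- glue_bottle: Bystander to leave alone (sizes in mm): yellow bottle, 60 in diameter, 170 high.
- pencil_pot: Bystander to leave alone (sizes in mm): blue ceramic pot, 72 in diameter, 95 high.

How it is judged:
On the way, in this order (a step that is already met when the one before it is completed fails the run):
1. the stop on the green side is swung out (((y of green_marker in the frame of jig above 0 m and value of joint stop_left above 1 rad) or (y of green_marker in the frame of jig below 0 m and value of joint stop_right above 1 rad))), for 0.1 s.
2. the knob is held and the pin pulled clear of the rail (value of joint plunger above 0.0165 m and contact force between the fingers and knob above 1 N), for 0.1 s.
3. the carriage stands at the next slot on the green side with the pin in it (((y of green_marker in the frame of jig above 0 m and value of joint carriage between 0.046 and 0.054 m and value of joint plunger below 0.0095 m) or (y of green_marker in the frame of jig below 0 m and value of joint carriage between -0.054 and -0.046 m and value of joint plunger below 0.0095 m))), for 0.1 s.
At the end, for the whole second after the job is handed in: Carriage within 4 mm of the next slot on the green side; fingers on the knob with over 1.5 N, pin under 3 mm from fully home and still; green-side stop swung out over 0.9 rad, red-side stop under 0.3 rad (((y of green_marker in the frame of jig above 0 m and value of joint carriage between 0.046 and 0.054 m and value of joint stop_left above 0.9 rad and value of joint stop_right below 0.3 rad) or (y of green_marker in the frame of jig below 0 m and value of joint carriage between -0.054 and -0.046 m and value of joint stop_right above 0.9 rad and value of joint stop_left below 0.3 rad)) and value of joint plunger below 0.003 m and contact force between the fingers and knob above 1.5 N and linear speed of knob below 0.02 m/s); the arm keeps its last pose, push and grip.
It fails at once if the red-side stop is swung away ((y of green_marker in the frame of jig above 0 m and value of joint stop_right above 0.4 rad) or (y of green_marker in the frame of jig below 0 m and value of joint stop_left above 0.4 rad)).
It fails at once if a bystander is pushed more than 30 mm (distance of any of sanding_block, offcut, peg_board, strip_a, strip_b, glue_bottle, pencil_pot from where it was at the start of the episode above 0.03 m).
It also fails if it takes over 45 s, if anything falls off the work surface, if the arm or the gripper's body presses on something with over 40 N, if the wrist force passes 120 N, or if a joint passes its speed limit or range.

## Working session

There is one attempt and no reset: what is moved stays moved. The work goes in short steps, Python scripts to look and compute and a tool call to move; the robot and the scene stay as the last step left them, time stands still between calls to the robot, and variables do not carry over. Pictures are saved under pics/ and viewed, and the job is handed in when it is done.

Besides the shell and the picture viewer there is one more tool, called after "Request:" as name([rows], argument=value, ...), one row to a line, values as JSON. apply_moves: Moves the arm, as the interface text tells. Its arguments: {"type":"object","properties":{"deltas":{"type":"array"},"force":{"type":"number"}},"required":["deltas"]}

```bash
mkdir -p pics; cat > h.py <<'E'
import numpy as np, cv2
from station import readout, vision, order
from scipy.spatial.transform import Rotation as R
def save(n,f):
    p,d=vision.capture(n); cv2.imwrite('pics/'+f,p[:,:,::-1]); return p,d
def ray(n,rc,obs=None):
    i=vision.camera_info(n); f=210/np.tan(np.radians(i['vfov'])/2)
    v=np.array([(rc[1]-i['cx'])/f,(rc[0]-i['cy'])/f,1.])
    if 'pose' in i: T=np.array(i['pose'])
    else:
        T=np.eye(4);T[:3,:3]=R.from_quat(obs['orientation']).as_matrix();T[:3,3]=obs['tool_pos'];T=T@np.array(i['hand_eye'])
    return T,v
def pt(n,rc,d,obs=None):
    T,v=ray(n,rc,obs); return (T@np.r_[v*d,1])[:3]
def atz(n,rc,z,obs=None):
    T,v=ray(n,rc,obs); w=T[:3,:3]@v; return T[:3,3]+w*(z-T[2,3])/w[2]
E
python3 - <<'E'
from h import *
o=readout.get_obs();print(o)
for n in('top','side','wrist'):
    print(n,vision.camera_info(n))
    p,d=save(n,n+'0.png')
    for q in ('green_marker','red_marker','knob','stop_left_post','stop_right_post','knob_top','stop_left_pivot','stop_right_pivot','carriage_mid'):
        if n=='wrist': continue
        r=vision.spot_in(n,q)[:2]
        for x in r:
            c=x['centre'];dd=d[int(c[0]),int(c[1])]
            print(n,q,np.round(c,1),round(x['confidence'],2),np.round(pt(n,c,dd),4))
E
```

```text
{'time_s': 0.0, 'qpos': array([-1.46632441e+00,  1.81564441e-01,  1.60796095e+00, -5.16538599e-06,
        1.35379136e+00, -2.06277617e-01]), 'qvel': array([ 0.00026987, -0.0007209 ,  0.00091365,  0.00021598,  0.00032305,
       -0.00125522]), 'joint_efforts': array([ 1.14975297e-03, -4.33861220e+01, -3.41852117e+01,  7.02976808e-02,
        3.85714578e-02, -1.28680113e-04]), 'tool_pos': array([ 0.17579153, -0.54692716,  0.23781972]), 'orientation': array([-0.10939615,  0.69919723, -0.69797951,  0.10945461]), 'wrist_force': array([-0.30795124,  0.24261918, -0.66991119]), 'wrist_torque': array([-0.04187967, -0.01884743,  0.03281299]), 'grip_width': 1.0001082287668417}
top {'vfov': 48.31367692666574, 'cx': 277.4080406913238, 'cy': 209.70307482775561, 'pose': array([[-0.01119044, -0.98622903,  0.16500631,  0.3747042 ],
       [-0.99991449,  0.01215335,  0.00482712, -0.01140395],
       [-0.00676603, -0.16493819, -0.9862807 ,  1.40298352],
       [ 0.        ,  0.        ,  0.        ,  1.        ]])}
top green_marker [240.4 349.3] 0.64 [ 0.5104 -0.2149  0.0295]
top green_marker [221.2 2
[... 1350 characters left out ...]
1045]
side stop_left_pivot [235.3 271.1] 0.7 [ 0.5646 -0.0772  0.042 ]
side stop_right_pivot [234.  270.8] 0.8 [ 0.5669 -0.0675  0.0366]
side carriage_mid [222.2 276.8] 0.73 [ 0.5957 -0.0421  0.057 ]
side carriage_mid [235.3 268.3] 0.19 [ 0.5581 -0.0681  0.0339]
wrist {'vfov': 59.97892983304303, 'cx': 281.364276201631, 'cy': 208.31634347625507, 'hand_eye': array([[-1.22062870e-04,  9.64534020e-01,  2.63958535e-01,
        -6.86009697e-02],
       [ 2.48757050e-04, -2.63958500e-01,  9.64534006e-01,
        -1.46713359e-01],
       [ 9.99999962e-01,  1.83395336e-04, -2.07715105e-04,
        -8.66389357e-04],
       [ 0.00000000e+00,  0.00000000e+00,  0.00000000e+00,
         1.00000000e+00]])}
```

View pics/top0.png

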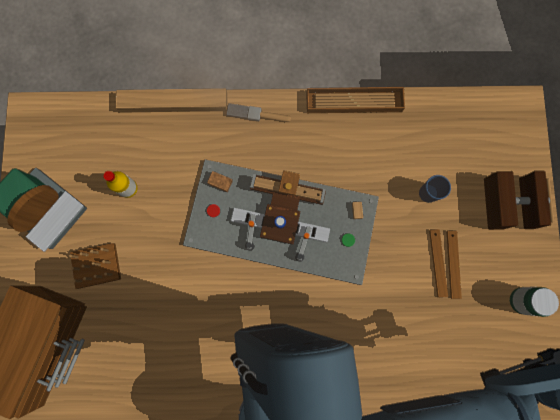

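```bash
python3 -c "
import cv2
p=cv2.imread('pics/top0.png');cv2.imwrite('pics/top0z.png',cv2.resize(p[140:290,180:380],(800,600),interpolation=cv2.INTER_CUBIC))
p=cv2.imread('pics/side0.png');cv2.imwrite('pics/side0z.png',cv2.resize(p[150:300,170:370],(800,600),interpolation=cv2.INTER_CUBIC))"
```

```text
(no output)
```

View pics/top0z.png

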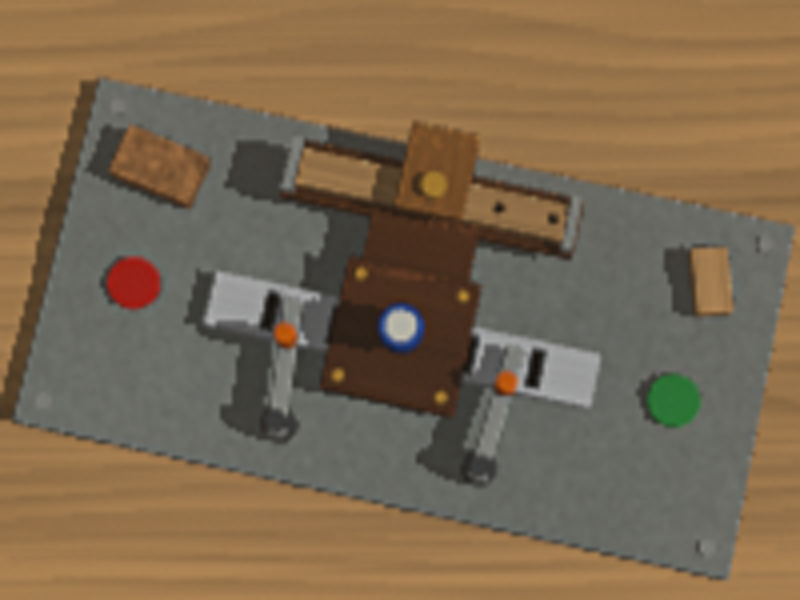

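View pics/side0z.png

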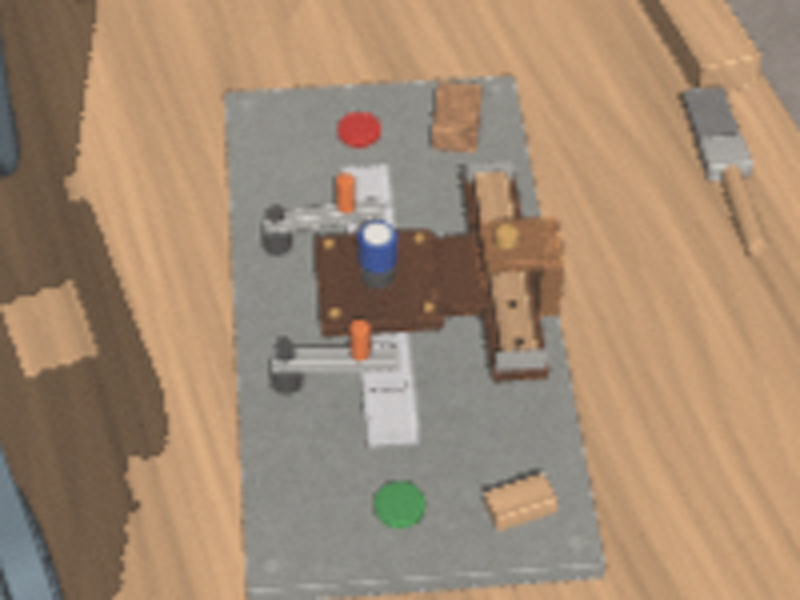

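```bash
cat >> h.py <<'E'
def tri(a):
    A=[];b=[]
    M=np.zeros((3,3));y=np.zeros(3)
    for n,rc,o in a:
        T,v=ray(n,rc,o);w=T[:3,:3]@v;w/=np.linalg.norm(w);P=np.eye(3)-np.outer(w,w);M+=P;y+=P@T[:3,3]
    return np.linalg.solve(M,y)
E
python3 - <<'E'
from h import *
print(readout.get_obs()['time_s'])
t=dict(knob=(221.6,280),rpost=(235.25,306.75),lpost=(223.3,251.5),green=(239.75,348.5),red=(210.75,213.25))
s=dict(knob=(208.5,264.5),rpost=(231,260.25),lpost=(194,256.4),green=(275.75,269.75),red=(182.5,260))
z=dict(knob=.107,rpost=.09,lpost=.09,green=.028,red=.028)
for k in t: print(k,tri([('top',t[k],None),('side',s[k],None)]).round(4),atz('top',t[k],z[k]).round(4),atz('side',s[k],z[k]).round(4))
print('rpiv',atz('top',(257.3,300),.055),'lpiv',atz('top',(246.5,250),.055), atz('side',(236.5,241),.055))
g=atz('top',t['green'],.028);r=atz('top',t['red'],.028);print(np.arctan2(*(-(r-g)[:2]*[1,-1]))) 
from scipy.spatial.transform import Rotation as R
print(R.from_quat(readout.get_obs()['orientation']).as_matrix().round(3))
E
```

```text
1.05
knob [ 0.5607 -0.0123  0.1034] [ 0.5577 -0.0119  0.107 ] [ 0.5621 -0.0155  0.107 ]
rpost [ 0.5227 -0.0872  0.0898] [ 0.5204 -0.0868  0.09  ] [ 0.525  -0.0875  0.09  ]
lpost [0.5583 0.0683 0.092 ] [0.5563 0.0688 0.09  ] [0.5612 0.0701 0.09  ]
green [ 0.5141 -0.2137  0.0239] [ 0.5125 -0.2129  0.028 ] [ 0.5143 -0.2165  0.028 ]
red [0.6077 0.1875 0.019 ] [0.6039 0.1865 0.028 ] [0.6074 0.1787 0.028 ]
rpiv [ 0.4609671 -0.0680769  0.055    ] lpiv [0.49367108 0.0753912  0.055     ] [ 0.46834584 -0.06239894  0.055     ]
-0.2250304904030046
[[-0.952 -0.     0.306]
 [-0.306 -0.    -0.952]
 [ 0.    -1.     0.   ]]
```

```bash
cat >> h.py <<'E'
def d2(world_target, o=None):
    o=o or readout.get_obs(); M=R.from_quat(o['orientation']).as_matrix()
    return (M.T@(np.array(world_target)-o['tool_pos'])*1000).round(1)
def jaw():
    o=readout.get_obs(); M=R.from_quat(o['orientation']).as_matrix(); return np.degrees(np.arctan2(M[1,2],M[0,2]))
E
python3 - <<'E'
from h import *
print(d2((.54,-.05,.2)),jaw())
E
```

```text
[-498.8   38.7 -362.3] -72.19038228585595
```

Request:
apply_moves([
  [-100,8,-72,0,0.11,0,60],
  [-499,39,-362,0,0.54,0,60],
  [-499,39,-362,0,0.54,0,60],
  [-499,39,-362,0,0.54,0,60],
  [-499,39,-362,0,0.54,0,60],
  [-499,39,-362,0,0.54,0,60],
  [-499,39,-362,0,0.54,0,60],
  [-499,39,-362,0,0.54,0,60],
  [-499,39,-362,0,0.54,0,60],
  [-499,39,-362,0,0.54,0,60],
  [-499,39,-362,0,0.54,0,60],
  [-499,39,-362,0,0.54,0,60],
  [-499,39,-362,0,0.54,0,60],
  [-499,39,-362,0,0.54,0,60],
  [-499,39,-362,0,0.54,0,60],
  [-499,39,-362,0,0.54,0,60],
  [-499,39,-362,0,0.54,0,60],
  [-499,39,-362,0,0.54,0,60],
  [-499,39,-362,0,0.54,0,60],
])

```text
time_s: 2.63
tool_pos: [0.5398, -0.0512, 0.1997]
orientation: [-0.081, -0.702, 0.703, 0.081]
wrist_force: [-0.3, -0.0, -0.0]
grip_width: 0.684
```

```bash
python3 - <<'E'
from h import *
o=readout.get_obs();print(o['time_s'],o['tool_pos'],o['qpos'],o['wrist_force'],jaw())
p,d=save('wrist','w1.png')
cv2.imwrite('pics/w1z.png',cv2.resize(p[:,:,::-1],(800,600)))
for q in('knob_top','stop_right_post','stop_right_pivot','stop_left_post'):
    for r in vision.spot_in('wrist',q)[:2]:
        c=r['centre'];print(q,np.round(c,1),round(r['confidence'],2),pt('wrist',c,d[int(c[0]),int(c[1])],o).round(4))
E
```

```text
2.6333 [ 0.53975204 -0.05120229  0.19974579] [-3.13382722e-01  1.46638681e-01  1.72834640e+00 -3.85833638e-04
  1.26676476e+00  1.48794544e+00] [-0.27084465 -0.02499886 -0.04736178] -103.20187962535599
knob_top [195.4 221.8] 0.85 [ 0.5608 -0.0138  0.1088]
knob_top [219.7 138.6] 0.69 [0.5465 0.0706 0.0565]
stop_right_post [223.6 325.9] 0.64 [ 0.519  -0.0789  0.0901]
stop_right_pivot [136.1 269.7] 0.94 [ 0.5881 -0.0519  0.0554]
stop_right_pivot [ 63.9 491.9] 0.63 [ 0.6015 -0.2363  0.0372]
stop_left_post [221.6 138.3] 0.82 [0.545  0.0714 0.0567]
```

View pics/w1.png

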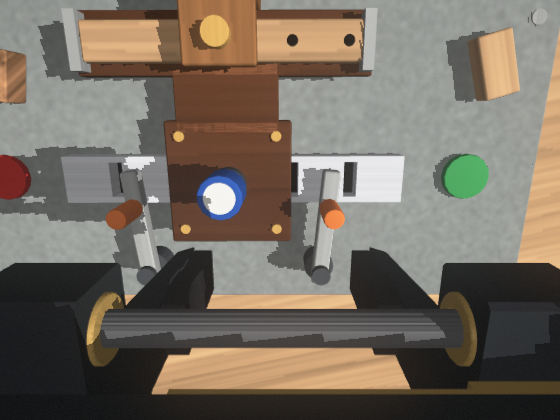

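```bash
python3 -c "
import cv2
p=cv2.imread('pics/w1.png');cv2.imwrite('pics/w1z.png',cv2.resize(p[140:290,180:380],(800,600),interpolation=cv2.INTER_CUBIC))"
python3 - <<'E'
from h import *
o=readout.get_obs()
T,_=ray('wrist',(0,0),o);print(T[:3,3])
for n,rc,z in(('knob',(199,219),.107),('rpost',(215,335),.09),('lpost',(214,117),.09),('rpiv',(272,320),.055),('green',(176,467),.028),('red',(177,8),.028),('Bolt',(129,178),.056),('b2',(228,276),.056)):
    print(n,atz('wrist',rc,z,o).round(4))
E
```

```text
[ 0.60645754 -0.06552526  0.3467055 ]
knob [ 0.5587 -0.0108  0.107 ]
rpost [ 0.5242 -0.0867  0.09  ]
lpost [0.5615 0.0691 0.09  ]
rpiv [ 0.465  -0.0669  0.055 ]
green [ 0.5129 -0.2125  0.028 ]
red [0.6051 0.184  0.028 ]
Bolt [0.6101 0.0166 0.056 ]
b2 [ 0.5134 -0.039   0.056 ]
```

View pics/w1z.png

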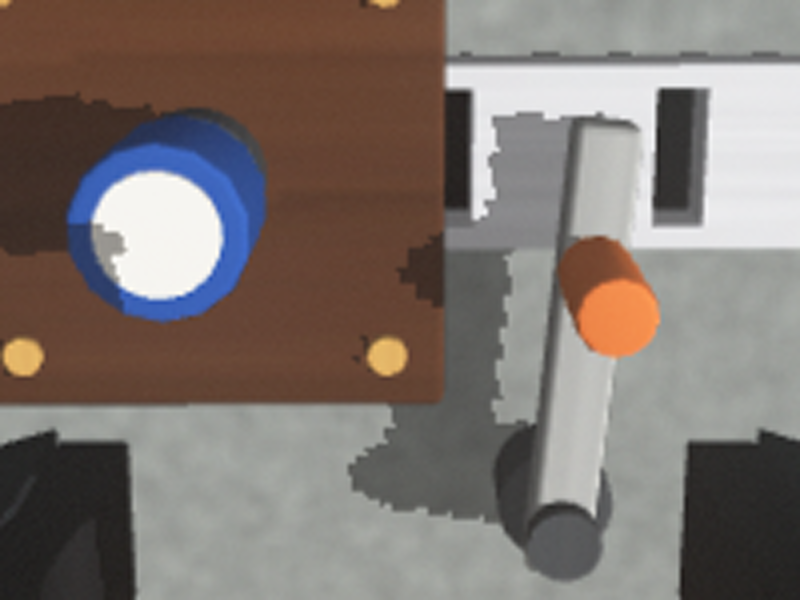

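```bash
python3 - <<'E'
from h import *
o=readout.get_obs()
k=atz('wrist',(198,219.7),.107,o);p=atz('wrist',(219.2,334.8),.09,o);v=atz('wrist',(275,321),.058,o)
print(k,p,v,np.linalg.norm((p-v)[:2]),np.degrees(np.arctan2(*(p-v)[1::-1])))
a=np.radians(-13); x=np.array([np.cos(a),np.sin(a)]);y=np.array([-x[1],x[0]])
for q in(p,v): print((q-k)[:2]@x,(q-k)[:2]@y)
# triangulate post
print(tri([('top',(235.25,306.75),None),('wrist',(219.2,334.8),o)]),tri([('top',(221.6,280),None),('wrist',(198,219.7),o)]))
print(tri([('side',(231,260.25),None),('wrist',(219.2,334.8),o)]),tri([('side',(208.5,264.5),None),('wrist',(198,219.7),o)]))
E
```

```text
[ 0.55928024 -0.01148539  0.107     ] [ 0.52103341 -0.08589774  0.09      ] [ 0.46350664 -0.06715743  0.058     ] 0.06050230887456652 -18.043889415178963
-0.02052742537509168 -0.08110883103764116
-0.0807954477246739 -0.07578953961643585
[ 0.5205484  -0.08644836  0.08850568] [ 0.5584413 -0.0114202  0.1044123]
[ 0.52321745 -0.08686679  0.09109481] [ 0.56090447 -0.01263588  0.10579288]
```

```bash
python3 - <<'E'
from h import *
print(d2((.5215,-.0863,.15)),d2((.5215,-.0863,.063)))
# arc relative deltas after grasp, in tool axes (current orientation same)
M=R.from_quat(readout.get_obs()['orientation']).as_matrix()
c=np.array([.4635,-.067]);p=np.array([.5215,-.0863]);r=p-c
for i in range(0,14):
    t=i*.115;q=R.from_euler('z',-t).as_matrix()@np.r_[r,0]-np.r_[r,0]
    print(i,(M.T@q*1000).round(1),round(t,3))
E
```

```text
[10.  50.  38.4] [ 10.  137.   38.4]
0 [0. 0. 0.] 0.0
1 [1.  0.  6.9] 0.115
2 [ 2.9 -0.  13.7] 0.23
3 [ 5.5 -0.  20.3] 0.345
4 [ 8.8 -0.  26.5] 0.46
5 [12.8 -0.  32.2] 0.575
6 [17.4 -0.  37.5] 0.69
7 [22.7 -0.  42.2] 0.805
8 [28.4 -0.  46.3] 0.92
9 [34.5 -0.  49.6] 1.035
10 [41.  -0.  52.3] 1.15
11 [47.8 -0.  54.2] 1.265
12 [54.7 -0.  55.3] 1.38
13 [61.8 -0.  55.6] 1.495
```

Request:
apply_moves([
  [10,30,38,0,0.05,0,50],
  [10,60,38,0,0.05,0,50],
  [10,95,38,0,0.05,0,50],
  [10,125,38,0,0.05,0,50],
  [10,137,38,0,0.05,0,50],
  [10,137,38,0,0.05,0,12],
  [10,137,38,0,0.05,0,12],
  [10,137,38,0,0.05,0,12],
  [10,137,38,0,0.05,0,12],
  [10,137,38,0,0.05,0,12],
], force=10)

```text
time_s: 3.72
tool_pos: [0.5233, -0.0854, 0.0646]
orientation: [-0.1, -0.7, 0.701, 0.097]
wrist_force: [0.9, -1.0, 1.1]
grip_width: 0.21
```

```bash
python3 - <<'E'
from h import *
o=readout.get_obs();print(o['time_s'],o['tool_pos'],o['wrist_force'],jaw(),o['grip_width']*88.1)
p,d=save('side','s2.png')
cv2.imwrite('pics/s2z.png',cv2.resize(p[150:300,170:370,::-1],(800,600),interpolation=cv2.INTER_CUBIC))
M=R.from_quat(o['orientation']).as_matrix()
c=np.array([.4635,-.067]);p=np.array([.5215,-.0863]);r=p-c
for i in range(0,14):
    t=i*.115;q=R.from_euler('z',-t).as_matrix()@np.r_[r,0]-np.r_[r,0]
    print(i,(M.T@q*1000).round(1),round(t,3))
E
```

```text
3.7167 [ 0.52328262 -0.08538585  0.06460807] [ 0.85368742 -1.02260655  1.10298552] -105.98231564303784 18.502117822005296
0 [0. 0. 0.] 0.0
1 [0.7 0.  7. ] 0.115
2 [ 2.2 -0.  13.9] 0.23
3 [ 4.5 -0.  20.5] 0.345
4 [ 7.5 -0.  26.8] 0.46
5 [11.2 -0.  32.8] 0.575
6 [15.6 -0.  38.3] 0.69
7 [20.6 -0.1 43.2] 0.805
8 [26.1 -0.1 47.6] 0.92
9 [32.1 -0.1 51.2] 1.035
10 [38.5 -0.1 54.2] 1.15
11 [45.2 -0.1 56.4] 1.265
12 [52.  -0.2 57.9] 1.38
13 [59.  -0.2 58.5] 1.495
```

View pics/s2z.png

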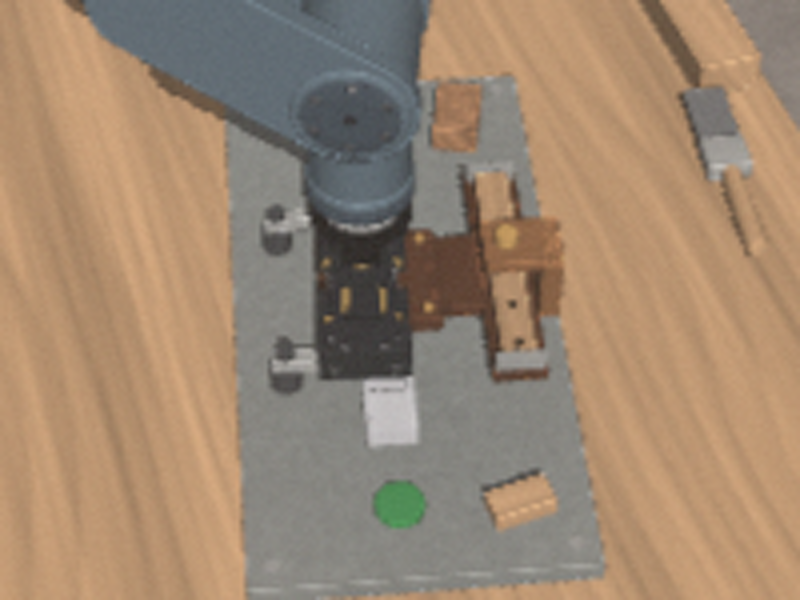

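Request:
apply_moves([
  [0,0,0,0,0,0,10],
  [0.7,0,7,0,0.115,0,10],
  [2.2,0,13.9,0,0.23,0,10],
  [4.5,0,20.5,0,0.345,0,10],
  [7.5,0,26.8,0,0.46,0,10],
  [11.2,0,32.8,0,0.575,0,10],
  [15.6,0,38.3,0,0.69,0,10],
  [20.6,0,43.2,0,0.805,0,10],
  [26.1,0,47.6,0,0.92,0,10],
  [32.1,0,51.2,0,1.035,0,10],
  [38.5,0,54.2,0,1.15,0,10],
  [45.2,0,56.4,0,1.265,0,10],
  [52,0,57.9,0,1.38,0,10],
  [58,0,58.5,0,1.47,0,10],
  [58,0,58.5,0,1.47,0,10],
  [58,0,58.5,0,1.47,0,10],
], force=10)

```text
time_s: 5.1
tool_pos: [0.4511, -0.1284, 0.0644]
orientation: [0.545, 0.453, -0.454, -0.54]
wrist_force: [-2.4, -11.9, 3.8]
grip_width: 0.176
```

```bash
python3 - <<'E'
from h import *
o=readout.get_obs();print(o['time_s'],o['tool_pos'],o['wrist_force'],jaw(),o['grip_width']*88.1,o['qpos'])
p,d=save('top','t3.png')
cv2.imwrite('pics/t3z.png',cv2.resize(p[140:290,180:380,::-1],(800,600),interpolation=cv2.INTER_CUBIC))
E
```

```text
5.1 [ 0.45111136 -0.12842699  0.06442477] [ -2.35086169 -11.94538249   3.7891017 ] 169.76986300787615 15.53177610052323 [-0.52867189  0.19006501  1.9988038  -0.00458454  0.94712975  2.79414816]
```

View pics/t3z.png

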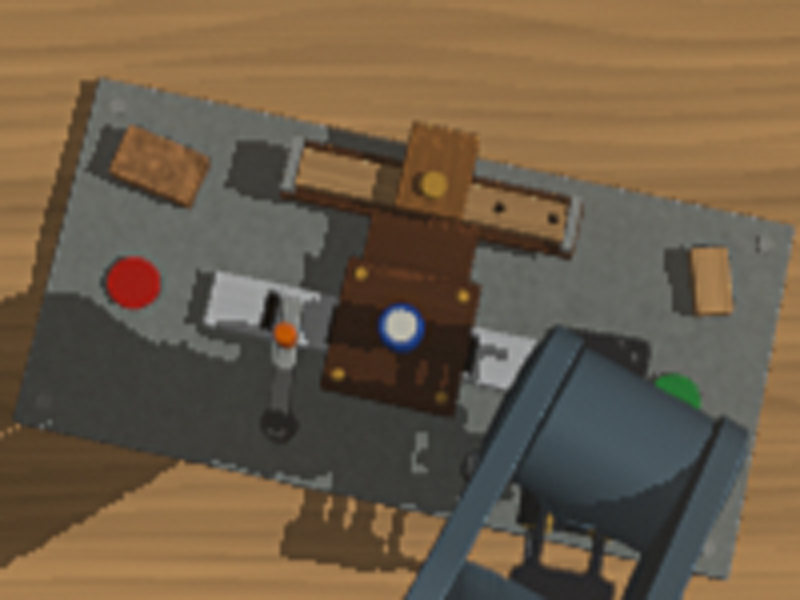

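```bash
python3 - <<'E'
from h import *
print(d2((.5595,-.0122,.17)))
E
```

```text
[ 133.  -105.9  -86.4]
```

Request:
apply_moves([
  [0,0,0,0,0,0,45],
  [0,0,0,0,0,0,45],
  [0,-2,0,0,0,0,45],
  [0,-40,0,0,0,0,50],
  [0,-80,0,0,0,0,60],
  [0,-106,0,0,0,0,60],
  [30,-106,-20,0,-0.12,0,60],
  [60,-106,-40,0,-0.24,0,60],
  [90,-106,-60,0,-0.36,0,60],
  [120,-106,-78,0,-0.48,0,60],
  [133,-106,-86,0,-0.6,0,60],
  [133,-106,-86,0,-0.7,0,60],
  [133,-106,-86,0,-0.78,0,60],
  [133,-106,-86,0,-0.78,0,60],
  [133,-106,-86,0,-0.78,0,60],
])

```text
time_s: 6.4
tool_pos: [0.5579, -0.0091, 0.1685]
orientation: [-0.33, -0.625, 0.625, 0.33]
wrist_force: [-0.5, 0.2, 1.1]
grip_width: 0.679
```

```bash
python3 - <<'E'
from h import *
o=readout.get_obs();print(o['time_s'],o['tool_pos'],o['wrist_force'],jaw(),o['grip_width']*88.1,o['qpos'][5])
p,d=save('wrist','w4.png')
E
```

```text
6.4 [ 0.55792804 -0.00908021  0.16845948] [-0.48881078  0.24991159  1.06060839] -145.64116974509227 59.84582535002225 2.312790541674968
```

View pics/w4.png

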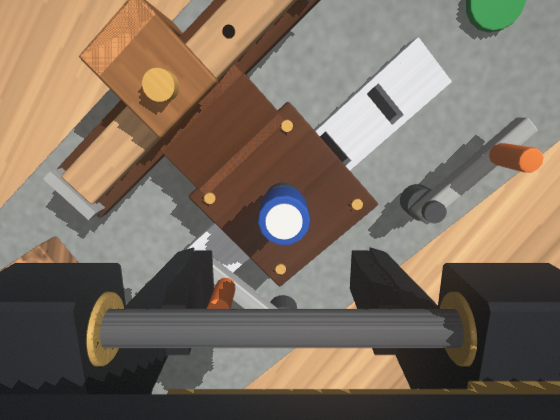

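```bash
python3 - <<'E'
from h import *
o=readout.get_obs()
k=atz('wrist',(221,284.5),.107,o);print(k, tri([('top',(221.6,280),None),('wrist',(221,284.5),o)]),tri([('side',(208.5,264.5),None),('wrist',(221,284.5),o)]))
g=atz('wrist',(0,497),.028,o)
print('post',atz('wrist',(160,528),.09,o),'piv',atz('wrist',(211,432),.058,o))
for x in((.5592,-.0120,.075),): print(d2(x,o))
yj=np.array([.225,.974]);yj/=np.linalg.norm(yj)
M=R.from_quat(o['orientation']).as_matrix();print('jig -y 1mm',M.T@np.r_[-yj,0])
E
```

```text
[ 0.55856041 -0.01150939  0.107     ] [ 0.55813016 -0.01159832  0.10601486] [ 0.56053533 -0.01301291  0.10650642]
post [ 0.45325793 -0.1249128   0.09      ] piv [ 0.46441843 -0.06659562  0.058     ]
[-2.9 93.6  0.5]
jig -y 1mm [-6.77687343e-01 -1.37516717e-04  7.35350152e-01]
```

Request:
apply_moves([
  [-3,30,0.5,0,0,0,60],
  [-3,60,0.5,0,0,0,60],
  [-3,85,0.5,0,0,0,60],
  [-3,92,0.5,0,0,0,60],
  [-3,92,0.5,0,0,0,60],
  [-3,92,0.5,0,0,0,25],
  [-3,92,0.5,0,0,0,25],
  [-3,92,0.5,0,0,0,25],
  [-3,92,0.5,0,0,0,25],
  [-3,92,0.5,0,0,0,25],
  [-3,92,0.5,0,0,0,25],
], force=35)

```text
time_s: 7.37
tool_pos: [0.5596, -0.0127, 0.0775]
orientation: [-0.33, -0.626, 0.626, 0.329]
wrist_force: [-2.0, -2.1, 3.3]
grip_width: 0.349
```

```bash
python3 - <<'E'
from h import *
o=readout.get_obs();print(o['time_s'],o['tool_pos'],o['wrist_force'],jaw(),o['grip_width']*88.1)
E
```

```text
7.3667 [ 0.55959198 -0.01267381  0.07746607] [-2.04252998 -2.12795514  3.33882819] -145.53135578006464 30.74170938498921
```

Request:
apply_moves([
  [0,-4,0,0,0,0,25],
  [0,-8,0,0,0,0,25],
  [0,-12,0,0,0,0,25],
  [0,-16,0,0,0,0,25],
  [0,-16,0,0,0,0,25],
  [0,-16,0,0,0,0,25],
  [0,-16,0,0,0,0,25],
], force=35)

```text
time_s: 7.95
tool_pos: [0.5595, -0.0122, 0.0924]
orientation: [0.329, 0.626, -0.626, -0.329]
wrist_force: [2.3, -2.0, -5.9]
grip_width: 0.351
```

```bash
python3 - <<'E'
from h import *
o=readout.get_obs();print(o['time_s'],o['tool_pos'],o['wrist_force'],jaw(),o['grip_width']*88.1)
p,d=save('wrist','w5.png');save('side','s5.png')
E
```

```text
7.95 [ 0.55949615 -0.01224275  0.09240956] [ 2.25866652 -1.99556797 -5.91818674] -145.53155210190198 30.91555842549833
```

View pics/w5.png

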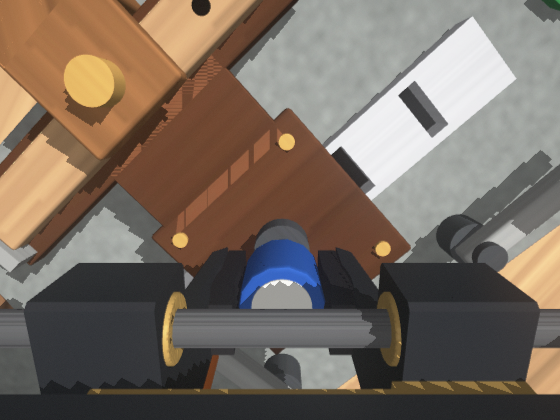

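Request:
apply_moves([
  [-3.4,0,3.7,0,0,0,25],
  [-6.8,0,7.4,0,0,0,25],
  [-10.2,0,11,0,0,0,25],
  [-13.6,0,14.7,0,0,0,25],
  [-17,0,18.4,0,0,0,25],
  [-20.3,0,22.1,0,0,0,25],
  [-23.7,0,25.7,0,0,0,25],
  [-27.1,0,29.4,0,0,0,25],
  [-30.5,0,33.1,0,0,0,25],
  [-33.9,0,36.8,0,0,0,25],
  [-33.9,0,36.8,0,0,0,25],
  [-33.9,0,36.8,0,0,0,25],
], force=35)

```text
time_s: 9.05
tool_pos: [0.548, -0.0619, 0.0927]
orientation: [-0.329, -0.625, 0.626, 0.33]
wrist_force: [0.1, -1.4, -6.7]
grip_width: 0.354
```

```bash
python3 - <<'E'
from h import *
o=readout.get_obs();print(o['time_s'],o['tool_pos'],o['wrist_force'],jaw(),o['grip_width']*88.1)
m=o['tool_pos'][:2]-[.5595,-.0122];print(m@[-.226,-.974],m@[.974,-.226])
p,d=save('wrist','w6.png');p,d=save('top','t6.png')
cv2.imwrite('pics/t6z.png',cv2.resize(p[140:290,180:380,::-1],(800,600),interpolation=cv2.INTER_CUBIC))
E
```

```text
9.05 [ 0.5480184  -0.06190582  0.09265917] [ 0.0828855  -1.39654142 -6.65975903] -145.55677121545233 31.15519274811622
0.051008312366597267 5.044041405032715e-05
```

View pics/w6.png

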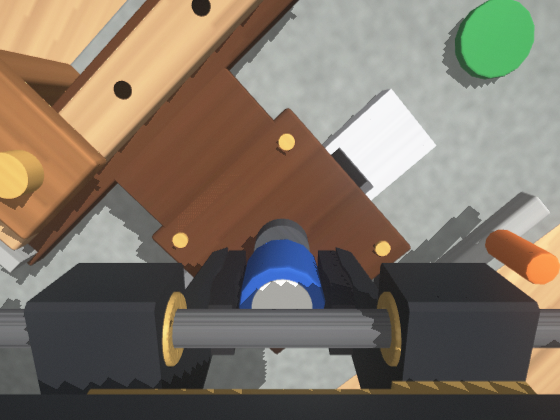

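View pics/t6z.png

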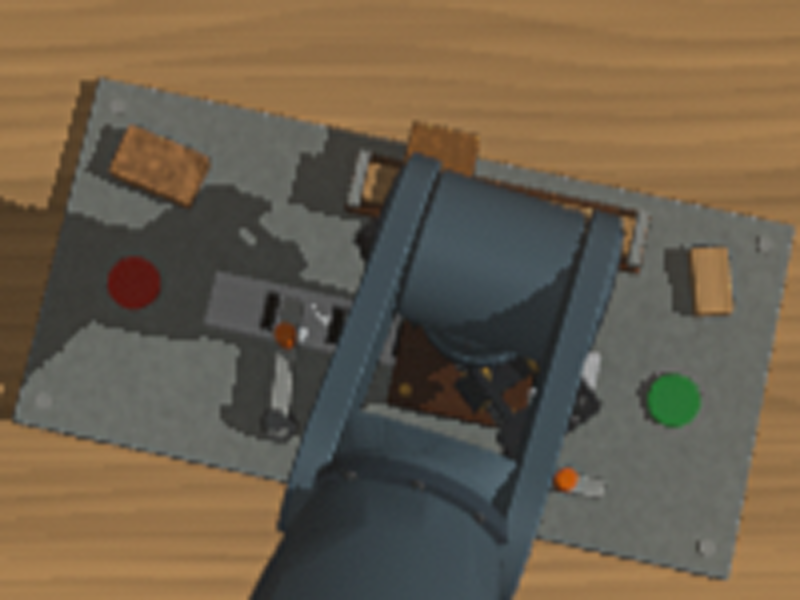

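Request:
apply_moves([
  [0.4,4,-0.4,0,0,0,25],
  [0.4,8,-0.4,0,0,0,25],
  [0.4,12,-0.4,0,0,0,25],
  [0.4,15,-0.4,0,0,0,25],
  [0.4,17,-0.4,0,0,0,25],
  [0.4,17,-0.4,0,0,0,25],
  [0.4,17,-0.4,0,0,0,25],
  [0.4,17,-0.4,0,0,0,25],
], force=35)

```text
time_s: 9.82
tool_pos: [0.5483, -0.0612, 0.0758]
orientation: [-0.329, -0.625, 0.626, 0.329]
wrist_force: [-3.5, -4.9, -2.0]
grip_width: 0.352
```

```bash
python3 - <<'E'
from h import *
o=readout.get_obs();print(o['time_s'],o['tool_pos'],o['wrist_force'],jaw(),o['grip_width']*88.1)
m=o['tool_pos'][:2]-[.5595,-.0122];print(m@[-.226,-.974],m@[.974,-.226])
p,d=save('wrist','w7.png')
E
```

```text
9.8167 [ 0.54830412 -0.06120526  0.07580076] [-3.48518373 -4.85077026 -1.9523955 ] -145.5090237245818 31.01928371657196
0.05026138833567371 0.00017040113786237195
```

View pics/w7.png

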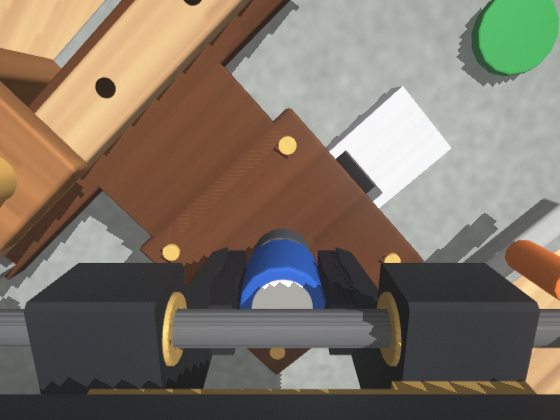

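```bash
python3 - <<'E'
from h import *
for i in range(1):
    o=readout.get_obs();p,d=vision.capture('wrist')
    for rc in((285,282),(295,270),(300,290),(145,287),(150,250)): print(rc,p[rc],pt('wrist',rc,d[rc],o).round(4))
    print(o['wrist_force'],o['tool_pos'])
E
```

```text
(285, 282) [170 169 165] [ 0.553  -0.0663  0.1054]
(295, 270) [171 170 165] [ 0.5542 -0.0605  0.1051]
(300, 290) [170 169 164] [ 0.547  -0.0628  0.1047]
(145, 287) [246 211 119] [ 0.5763 -0.1044  0.0588]
(150, 250) [163 104  72] [ 0.5887 -0.0929  0.056 ]
[-3.86808702 -4.80118679 -1.51894729] [ 0.54829883 -0.06121917  0.07579741]
```

Request:
apply_moves([
  [0,3,0,0,0,0,25],
  [0,5,0,0,0,0,25],
  [0,7,0,0,0,0,25],
  [0,8,0,0,0,0,25],
  [0,8,0,0,0,0,25],
  [0,8,0,0,0,0,25],
  [0,8,0,0,0,0,25],
], force=35)

```text
time_s: 10.5
tool_pos: [0.5487, -0.0614, 0.0715]
orientation: [-0.329, -0.625, 0.627, 0.329]
wrist_force: [-16.7, -1.2, 30.9]
grip_width: 0.353
```

```bash
python3 - <<'E'
from h import *
o=readout.get_obs();print(o['time_s'],o['tool_pos'],o['wrist_force'],jaw(),o['grip_width']*88.1)
m=o['tool_pos'][:2]-[.5595,-.0122];print(m@[-.226,-.974],m@[.974,-.226])
p,d=save('wrist','w8.png')
for rc in((285,282),(295,270),(300,290),(145,287),(150,250)): print(rc,p[rc],pt('wrist',rc,d[rc],o).round(4))
E
```

```text
10.5 [ 0.5486858  -0.06140899  0.07148874] [-16.67854028  -1.20372062  30.85394914] -145.47081522727532 31.137973263351768
0.050373562617988615 0.0005882038296728845
(285, 282) [248 247 243] [ 0.5538 -0.0671  0.1026]
(295, 270) [171 170 165] [ 0.5546 -0.0607  0.1009]
(300, 290) [171 170 165] [ 0.5477 -0.0633  0.1011]
(145, 287) [245 209 119] [ 0.577  -0.1049  0.0579]
(150, 250) [116  76  55] [ 0.5891 -0.0938  0.0571]
```

View pics/w8.png

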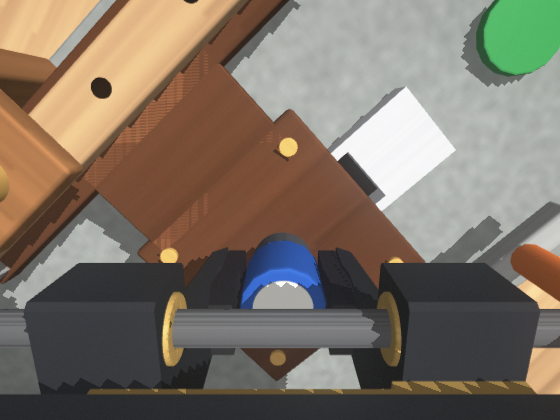

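Request:
apply_moves([
  [0,-1,0,0,0,0,25],
  [0,-1.5,0,0,0,0,25],
  [0,-1.5,0,0,0,0,25],
  [0,-1.5,0,0,0,0,25],
  [0,-1.5,0,0,0,0,25],
], force=35)

```text
time_s: 10.97
tool_pos: [0.5486, -0.0614, 0.0717]
orientation: [-0.329, -0.625, 0.626, 0.329]
wrist_force: [-11.5, -3.1, 19.1]
grip_width: 0.354
```

```bash
python3 - <<'E'
from h import *
o=readout.get_obs();print(o['time_s'],o['tool_pos'],o['wrist_force'],np.abs(o['qvel']).max(),o['grip_width']*88.1)
p,d=save('wrist','w9.png')
m=(p[275:306,262:302].min(2)>150); rr,cc=np.nonzero(m)
print(np.median([pt('wrist',(r+275,c+262),d[r+275,c+262],o)[2] for r,c in zip(rr,cc)]))
print('carr',np.median([pt('wrist',(r,c),d[r,c],o)[2] for r in range(180,215,3) for c in range(230,300,4)]))
p,d=save('side','s9.png')
cv2.imwrite('pics/s9z.png',cv2.resize(p[150:300,170:370,::-1],(800,600),interpolation=cv2.INTER_CUBIC))
E
```

```text
10.9667 [ 0.54856979 -0.06136415  0.07166397] [-11.54468479  -3.0560088   19.108918  ] 0.0017626826877163004 31.191035730939138
0.10151584594240834
carr 0.056785679369119144
```

View pics/s9z.png

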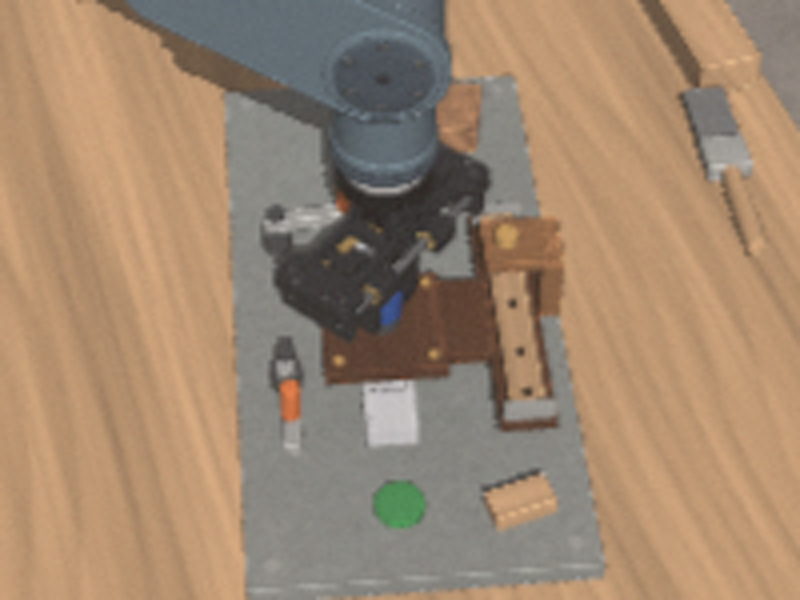

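```bash
python3 - <<'E'
from h import *
print(order.hand_in())
E
```

```text
the job is handed in; nothing more can be done
None
```

The jig is stepped on one slot towards the green marker, and I handed it in at about 11 s with the gripper still holding the knob fully down. No verdict came back.

**What I did**
- **Stop:** the green marker is on the jig's -y side, so I gripped that stop's post and swung it out. In the wrist picture it stood at about 1.5 rad.
- **Plunger:** I gripped the knob and lifted it about 15 mm, to about 22 mm above home, with a matching downward pull at the wrist.
- **Carriage:** I slid it 50 mm towards green and let the pin in there, then pressed the knob down.

**Last checks**
- **Carriage position:** the tool had moved 50.3 mm along the rail from its starting point before the last press. In the pictures the carriage sat relative to the rail's slots as it did at the start.
- **Pin:** the knob's top was 44.7 mm above the carriage top, against 44 mm when fully home. That puts the pin about 0.7 mm from home, with roughly 1 mm measurement error.
- **Push:** the first press reached 31 N at a hard stop, so I eased it to 19 N. The grip was set to 35 N and the arm was still.
- **Other things:** in the last side view, the visible part of the red-side stop still lies across the rail. Nothing else in view seemed to have been moved.

**Disagreements**
- The two fixed cameras differed by up to 4.5 mm on the knob and posts, so I used the wrist camera's values, which lay between them.
- A sideways wrist force of about 12 N remained while pressing.

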